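# Fit the stirring rotor in the bench paint mixer

### The job

Take the lid off the paint mixer by its knob and set it down flat on the square cork mat. Then take the stirring rotor by its square handle, turn it until its splines mesh with the spindle in the pot and push it down fully home against the spring collar. Finish with the gripper still on the handle, holding the rotor pressed down, and leave everything else on the table where it is.

Things in the scene. Friction and masses are not known exactly. Their poses are not given: they have to be found in the camera images.
- mixer: bench paint mixer, fixed: round grey motor base (diameter 170, 55 high) with a white round pot on top (outer diameter 132, inner 124, rim 115 above the table, pot floor 60 above the table). Origin at the centre of its underside on the table, z up
- spindle: upright steel drive spindle in the middle of the pot; origin on its axis at the pot floor (60 above the table), z up. Cross-shaped spline, two bars 7 wide, 24 long along its own x and y, up to 28, tapering above 23.5 to 4 wide, 22 long at the top; above it a round pilot pin, diameter 10, from 28 to 36, tapering at the top. Stands at any angle, turns stiffly about z (0.08 N m). Sizes in mm
- collar (a joint): spring collar, a steel ring around the spindle (outer diameter 44, inner 28): 0 = up, its top 14 above the pot floor; grows in m as it is pushed down. The rotor is fully home at 0.006. The spring pushes up with about 2.7 N at 0 and 8 N at 0.006, more than the rotor weighs
- lid: round steel lid lying loose on the pot: diameter 140, 8.5 thick, the lowest 5 a plug of diameter 118 inside the pot mouth; black round knob, diameter 26, from 8.5 to 47 above the underside. 0.14 to 0.28 kg. Origin at the centre of its underside (110 above the table when on the pot), z up. Sizes in mm
- lid_mat: square cork mat 160 x 160 x 4, fixed flat on the table, for the lid. Origin at the centre of its underside, its top 4 above
- rotor: stirring rotor (beater) standing upright: square grey hub 34 x 34, 33 high, open below, with a cross-shaped socket 28 deep (slots 9 wide, 27 tip to tip, along its own x and y, parallel to the hub's sides); two wire loops along +x and -x out to radius 47, 9 to 79 high; round stem, diameter 10. 0.11 to 0.22 kg. Origin at the centre of the hub's underside, z up the stem. Sizes in mm
- rotor_handle (a point): middle of the rotor's square black handle, 116 mm above the rotor's origin on its axis: 16 x 16 mm, 94 to 138 mm above the origin, faces parallel to the hub's sides (across its x and y)
- home (a point): point on the spindle axis, 8 mm above the pot floor, where the rotor's origin is when fully home (its socket roof stops on the pilot pin). Rotor origin above this point on the way down: 28 mm touching the pilot pin, 20 mm resting unmeshed on the spline tops, 6 mm meshed and touching the collar, 0 home
- jar0: small paint jar with white cap, diameter 44, height 46, bystander; origin at the centre of its underside (sizes in mm)
- jar1: small paint jar with white cap, diameter 44, height 46, bystander; origin at the centre of its underside (sizes in mm)
- jar2: small paint jar with white cap, diameter 44, height 46, bystander; origin at the centre of its underside (sizes in mm)
- jar3: small paint jar with white cap, diameter 44, height 46, bystander; origin at the centre of its underside (sizes in mm)
- spatula: painter's spatula, 200 long, lying flat, bystander (sizes in mm)

How it is judged (in metres and radians):
On the way, in this order (a step that is already met when the one before it is completed fails the run):
1. the lid is lifted clear of the pot (z of lid in the frame of mixer above 0.13 m), for 0.1 s.
2. the lid lies flat on the cork mat, released (horizontal distance between lid and lid_mat below 0.05 m and z of lid in the frame of lid_mat below 0.009 m and angle between lid's own z axis and vertical below 0.08 rad and linear speed of lid below 0.02 m/s and contact force between the fingers and lid below 0.2 N), for 0.2 s.
3. the rotor's splines are meshed on the spindle (horizontal distance between rotor and spindle below 0.004 m and angle between rotor's own z axis and vertical below 0.1 rad and z of rotor in the frame of home below 0.012 m), for 0.1 s.
At the end, for the whole second after the job is handed in: Lid flat and released on the mat, centres within 50 mm. Rotor upright (0.1 rad) within 4 mm of the spindle axis, underside within 2.5 mm of home height, collar down over 3.5 mm; fingers on rotor over 3 N, rotor pressing on mixer over 4 N, through the last second (all of step 2 and horizontal distance between rotor and spindle below 0.004 m and angle between rotor's own z axis and vertical below 0.1 rad and z of rotor in the frame of home below 0.0025 m and value of joint collar above 0.0035 m and contact force between rotor and mixer above 4 N and contact force between the fingers and rotor above 3 N); the arm keeps its last pose, push and grip.
It fails at once if something else on the table is moved more than 30 mm (distance of any of jar0, jar1, jar2, jar3, spatula from where it was at the start of the episode above 0.03 m).
It also fails if it takes over 67 s, if anything falls off the work surface, if the arm or the gripper's body presses on something with over 40 N, if the wrist force passes 120 N, or if a joint passes its speed limit or range.

### The arm

A 6-joint arm with a two-finger parallel gripper is mounted at the origin on the work surface. World frame = base frame: x ahead of the robot, y to its left, z up, the work surface at z = 0. Lengths are in mm, angles in degrees, forces in N, time in s.
With the tool pointing down it reaches from about 300 to 850 mm from the base axis. Payload 4.2 kg.
Tool frame: the origin (TCP) lies midway between the tips of the shut fingers; the grasp point (between the pads) lies pinch_z behind it (pinch_z is the distance from the TCP to the grasp point, in mm); z points along the fingers, y is the line along which they close (so a half turn about z gives the same grasp; the last joint's range is limited). The gripper opens to 91 mm and grips with 3 to 60 N. Pads are 32 mm wide; open, the fingers measure 118 mm over their backs; the gripper's body (76 mm by 178 mm) begins 60 mm behind the grasp point.
Start: joints at [-74.771, 18.312, 89.639, -0, 72.044, -1.146], TCP at [162.11, -551.692, 213.976] pointing down, gripper open.
Joint ranges: [-177.97, 177.97], [-48.28, 115.42], [12.27, 149.76], [-77.06, 257.06], [2.81, 150.46], [-146.56, 146.56]. Speed limits (degrees/s): [147.25, 147.25, 180, 180, 180, 180].

### API

Orientations are given as [roll, pitch, yaw] about the fixed x, y, z axes, in that order (R = Rz(yaw) Ry(pitch) Rx(roll)).
In Python, from workcell import state, grab_frame, job_done, masks_of, landmark_of, pinch_z gives the robot as it stands. The module is installed in compiled form; this text tells all that it offers.
- The arm moves only by the tool move_arm, never from a script. Its argument "plan" is a list of rows, each an object of numbers: "x", "y", "z": the shift along the tool's x, y, z in mm; "rx", "ry", "rz": the turn, a rotation vector about the tool's x, y, z in rad. A call has 1 to 10 rows; each row shifts and turns the commanded pose from where the row before left it, along the tool's axes as they then stand; what a row does not reach is not made up. A row lasts 1/10 s, in which the tool goes at most 50 mm and 8.59 degrees, less where a joint would pass 70% of its speed; a pose out of reach is approached as far as the arm can. A call is refused whole if a number of a shift passes 50 or a number of a turn 0.15, either way. A call with a gripper value outside its range is refused whole. "grip" is the opening, from 0 (shut) to 1 (fully open), set as the call begins (left out, the last holds). The fingers move at their own pace and stop on an object; "squeeze" is the grip in N (left out, the last holds). Time passes only in rows, so rows that do not move let the fingers close. It gives the time, the measured TCP pose, the force, the opening and the grip force at its end, in the units of the state.
- state(): the state, without advancing time (a new reading comes with each control period).
- grab_frame(name): name is "side" or "top" or "wrist"; returns a dict with "img" (384x512x3 uint8, red, green, blue), "z_map" (384x512 float32, mm along the optical axis (not along the pixel's ray), 0 where there is no reading), "fx", "fy", "cx", "cy" (pixels), "rvec" (rotation vector, rad) and "tvec" (3), from world to camera coordinates, as OpenCV has them. Camera axes: x right, y down, z forward; pixel columns grow to the right and rows downward; lengths in mm; the calibration is good to about 2 mm. A picture is of the moment at which its call begins.
- job_done(): hands the job in; it is judged then, once.
Trained networks look in the newest picture that a camera, given by its name, has taken for a name from the list of things; names that differ only in an ending like _2 or _b are one class to them, and where a whole thing is asked for, a point or a joint stands for the part that bears it (a point fixed in the world has none). Each returns a list of dicts, best first, with "p" (0 to 1); they miss things now and then, are a little off and sometimes report something else, mostly with a low value. They report only what shows in the picture. A call takes as long as a camera call.
- masks_of(camera, label): "pixels" (384x512 bool, what is visible of it) and "box" ([centre column, centre row, width, height] in pixels, round what is visible of it).
- landmark_of(camera, label): "point" ([column, row] in pixels: a listed point, or the origin of a listed thing).
The state is a dict: "time_s": time; "qpos": joint angles; "qvel": joint speeds; "effort": joint torques, N m; "ee_pos": TCP position; "ee_rot": TCP orientation; "force": force on the tool from outside, world axes, zero at the start; "torque": the same for the moment, N m; "gripper_width": finger opening in mm; "gripper_force": force on a finger pad.
Only numpy, scipy, OpenCV 4.12 (cv2) and the standard library are available. Lean on these libraries where they do the work, as an engineer would, in place of code of your own. Each camera call takes 0.05 s, during which the arm holds its last target. There are 200 camera calls.

## Working session

There is one attempt and no reset: what is moved stays moved. The work goes in short steps, Python scripts to look and compute and a tool call to move; the robot and the scene stay as the last step left them, time stands still between calls to the robot, and variables do not carry over. Pictures are saved under pics/ and viewed, at most 10 in all, crops included, and the job is handed in when it is done.

Besides the shell and the picture viewer there is one more tool, called as name(argument=value, ...) on one line, values as JSON. move_arm: Moves the arm, as the interface text tells. Its arguments: {"type":"object","properties":{"plan":{"type":"array","items":{"type":"object","properties":{"x":{"type":"number"},"y":{"type":"number"},"z":{"type":"number"},"rx":{"type":"number"},"ry":{"type":"number"},"rz":{"type":"number"}}}},"grip":{"type":"number"},"squeeze":{"type":"number"}},"required":["plan"]}

```bash
mkdir -p pics
cat > h.py <<'E'
import numpy as np, cv2
from workcell import *
from scipy.spatial.transform import Rotation as R
def cam(f):
    return cv2.Rodrigues(np.array(f['rvec'],float))[0], np.array(f['tvec'],float).ravel()
def ray(f,p):
    M,t=cam(f); d=M.T@np.array([(p[0]-f['cx'])/f['fx'],(p[1]-f['cy'])/f['fy'],1]); return -M.T@t,d
def tri(obs):
    A=np.zeros((3,3));b=np.zeros(3)
    for f,p in obs:
        c,d=ray(f,p); d=d/np.linalg.norm(d); P=np.eye(3)-np.outer(d,d); A+=P;b+=P@c
    X=np.linalg.solve(A,b)
    e=[np.linalg.norm(np.cross(X-ray(f,p)[0],ray(f,p)[1]/np.linalg.norm(ray(f,p)[1]))) for f,p in obs]
    return X,max(e)
def atz(f,p,z):
    c,d=ray(f,p); return c+d*(z-c[2])/d[2]
def cloud(f,m):
    v,u=np.nonzero(m&(f['z_map']>0)); z=f['z_map'][v,u]
    M,t=cam(f); X=np.c_[(u-f['cx'])/f['fx']*z,(v-f['cy'])/f['fy']*z,z]
    return (X-t)@M
E
python3 - <<'E'
from h import *
s=state();print(s,pinch_z)
F={}
for c in ['side','top']:
    f=grab_frame(c);F[c]=f;cv2.imwrite(f'pics/{c}0.png',f['img'][...,::-1])
    print(c,'cam',ray(f,(256,192))[0].round())
for l in ['mixer','lid','lid_mat','rotor','rotor_handle','home','jar0','spatula']:
    for c in F:
        for r in landmark_of(c,l)[:4]: print(l,c,round(r['p'],2),np.round(r['point'],1))
        if l in('lid','lid_mat','rotor_handle','rotor','jar0','spatula'):
            for r in masks_of(c,l)[:4]:
                X=cloud(F[c],r['pixels']); print('  mask',l,c,round(r['p'],2),np.round(r['box']),np.median(X,0).round(),np.percentile(X,2,axis=0).round(),np.percentile(X,98,axis=0).round())
E
```

```text
{'time_s': 0.0, 'qpos': array([-7.47713833e+01,  1.83507055e+01,  8.97062991e+01, -1.56403188e-03,
        7.20432031e+01, -1.14714046e+00]), 'qvel': array([-0.00380696,  0.08347422,  0.04559875,  0.00175224,  0.02183125,
       -0.07265887]), 'effort': array([ 1.74060817e-03, -4.12457621e+01, -2.31968057e+01,  7.29765859e-02,
        4.57936130e-02, -1.51984709e-04]), 'ee_pos': array([ 161.9613254 , -551.19433662,  213.13038142]), 'ee_rot': array([-1.79899783e+02, -5.19457800e-04,  1.63762402e+01]), 'force': array([ 0.09037493, -0.20570531, -0.48950387]), 'torque': array([ 0.02516935, -0.07897278,  0.00564311]), 'gripper_force': 0.0, 'gripper_width': 91.27875417101905} 18.8
side cam [327. 623. 553.]
top cam [ 341.   14. 1346.]
mixer side 0.68 [269.1 210.6]
mixer side 0.36 [263.2 158. ]
lid side 0.81 [270.4 180.7]
  mask lid side 0.68 [272. 174.  59.  31.] [558. -28. 118.] [ 501. -100.  115.] [626.  28. 156.]
lid top 0.91 [277.9 193.9]
lid_mat side 0.57 [336.4 169.9]
lid_mat top 0.87 [370.6 246.2]
lid_mat top 0.25 [362.9 160.2]
  mask lid_mat top 0.66 [370. 247.  55.  62.] [ 443. -30
[... 1502 characters left out ...]
.5 124.8]
jar0 top 0.47 [182.7 161.4]
  mask jar0 top 0.71 [182. 161.  19.  24.] [664. 210.  44.] [648. 192.   1.] [688. 230.  51.]
  mask jar0 top 0.63 [288. 124.  14.  19.] [781. -80.  44.] [ 766. -102.    2.] [807. -60.  51.]
  mask jar0 top 0.63 [312. 262.  15.  11.] [ 396. -134.   45.] [ 377. -154.   11.] [ 415. -118.   52.]
  mask jar0 top 0.56 [209. 265.  13.  18.] [388. 130.  45.] [368. 112.   3.] [408. 150.  50.]
spatula side 0.5 [262.7 158.6]
  mask spatula side 0.44 [263. 152.  20.  20.] [ 681. -314.   16.] [ 672. -376.    2.] [ 703. -269.   20.]
spatula top 0.59 [363.5 159.1]
  mask spatula top 0.58 [362. 164.  73.  25.] [ 679. -247.    4.] [ 642. -377.   -3.] [ 704. -187.   22.]
```

Run:
```python
from h import *
F={c:grab_frame(c) for c in ['side','top']}
for l in ['lid','lid_mat','rotor','rotor_handle']:
    L={c:landmark_of(c,l) for c in F}
    if all(L.values()): print(l,[a.round(1) if not np.isscalar(a) else round(a,1) for a in tri([(F[c],L[c][0]['point']) for c in F])])
al=np.ones((384,512),bool)
for c in F:
    P=cloud(F[c],al)
    def reg(x0,x1,y0,y1,z0,z1): 
        q=P[(P[:,0]>x0)&(P[:,0]<x1)&(P[:,1]>y0)&(P[:,1]<y1)&(P[:,2]>z0)&(P[:,2]<z1)];return q
    for n,r in dict(knob=(480,640,-110,40,135,170),lid=(470,650,-120,50,110,130),handle=(430,560,280,420,100,150),mat=(360,530,-390,-210,2,10),hub=(430,560,280,420,25,40)).items():
        q=reg(*r)
        if len(q)<5: print(c,n,len(q)); continue
        (cx,cy),wh,a=cv2.minAreaRect(q[:,:2].astype(np.float32))
        print(c,n,len(q),'med',np.median(q,0).round(1),'rect',np.round([cx,cy,*wh,a],1),'zmax',np.percentile(q[:,2],98).round(1))
t=F['top']['img'];s=F['side']['img']
a=cv2.resize(t[90:300,60:460],(800,420)); b=cv2.resize(s[280:384,150:310],(277,180),interpolation=3); b2=cv2.resize(s[120:300,150:400],(250,180))
b3=cv2.resize(t[200:245,100:160],(240,180),interpolation=3)
row=np.hstack([b,b2,b3]);row=np.pad(row,((0,0),(0,800-row.shape[1]),(0,0)))
cv2.imwrite('pics/a.png',np.vstack([a,row])[...,::-1])
```

```text
lid [array([567.7, -41.8,  96.5]), np.float64(0.8)]
lid_mat [array([ 441.9, -302.9,   12.4]), np.float64(3.5)]
rotor [array([490.5, 338.9,  15.8]), np.float64(2.8)]
rotor_handle [array([496.7, 338.6, 112. ]), np.float64(4.5)]
side knob 131 med [562.3 -29.8 150.9] rect [564.1 -35.8  22.7  22.9  75.6] zmax 157.2
side lid 1461 med [556.4 -25.8 118. ] rect [565.1 -37.1 137.2 139.7  16.8] zmax 122.2
side handle 284 med [490.8 345.2 129.3] rect [493.5 340.8  15.9  17.   33.9] zmax 138.8
side mat 1412 med [ 442.4 -292.     3.5] rect [ 445.1 -301.5  167.6  159.2   89.2] zmax 5.4
side hub 407 med [491.2 345.   32.7] rect [485.7 352.9  33.9  63.9  32.5] zmax 35.8
top knob 98 med [563.3 -39.2 155.7] rect [564.  -39.4  24.4  24.3  30.5] zmax 160.6
top lid 2240 med [563.1 -38.5 118.6] rect [565.2 -39.8 136.8 138.5  45.9] zmax 123.7
top handle 73 med [491.7 336.2 135.4] rect [492.8 338.3  15.7  15.8  35.1] zmax 142.7
top mat 2571 med [ 445.1 -300.1    4.6] rect [ 4.462e+02 -3.001e+02  1.684e+02  1.794e+02  4.000e-01] zmax 8.9
top hub 132 med [488.8 335.1  32.7] rect [491.2 335.8  36.6  85.7  53.9] zmax 38.9
```

View pics/a.png

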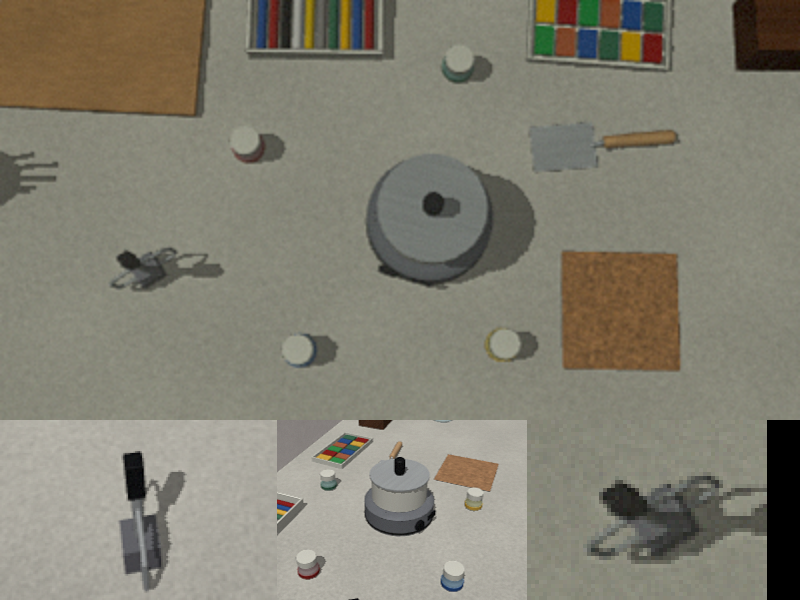

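move_arm(plan=[{"x": 26.5,"y": -18.9,"z": -1.3},{"x": 26.5,"y": -18.9,"z": -1.3},{"x": 26.5,"y": -18.9,"z": -1.3},{"x": 26.5,"y": -18.9,"z": -1.3},{"x": 26.5,"y": -18.9,"z": -1.3},{"x": 26.5,"y": -18.9,"z": -1.3},{"x": 26.5,"y": -18.9,"z": -1.3},{"x": 26.5,"y": -18.9,"z": -1.3},{"x": 26.5,"y": -18.9,"z": -1.3},{"x": 26.5,"y": -18.9,"z": -1.3}], grip=1)

```text
schema error: expected keys x, y, z, rx, ry, rz
```

move_arm(plan=[{"x": 26.5,"y": -18.9,"z": -1.3},{"x": 26.5,"y": -18.9,"z": -1.3},{"x": 26.5,"y": -18.9,"z": -1.3},{"x": 26.5,"y": -18.9,"z": -1.3},{"x": 26.5,"y": -18.9,"z": -1.3},{"x": 26.5,"y": -18.9,"z": -1.3},{"x": 26.5,"y": -18.9,"z": -1.3},{"x": 26.5,"y": -18.9,"z": -1.3},{"x": 26.5,"y": -18.9,"z": -1.3},{"x": 26.5,"y": -18.9,"z": -1.3}])

```text
schema error: expected keys x, y, z, rx, ry, rz
```

```bash
cat >> h.py <<'E'
def togo(s,X):
    d=R.from_euler('xyz',s['ee_rot'],degrees=True).inv().apply(np.array(X)-s['ee_pos']); return d.round(1)
E
python3 - <<'E'
from h import *
s=state();print(s['time_s'],s['ee_pos'],s['ee_rot'],s['qpos'].round(1),s['force'])
f=grab_frame('wrist');cv2.imwrite('pics/w1.png',f['img'][...,::-1])
P=cloud(f,np.ones((384,512),bool))
q=P[(P[:,2]>148)&(P[:,2]<165)&(abs(P[:,0]-564)<60)&(abs(P[:,1]+38)<60)]
if len(q)>5:
    print(len(q),np.median(q,0),cv2.minEnclosingCircle(q[:,:2].astype(np.float32)))
print(togo(s,(564.5,-38,126)))
E
```

```text
2.0 [ 162.10575002 -551.69496299  213.98054993] [1.79994034e+02 1.03787128e-03 1.63737195e+01] [-74.8  18.3  89.6  -0.   72.   -1.1] [ 0.8895994   0.91990146 -0.00937291]
[ 530.9 -379.4   87.9]
```

View pics/w1.png

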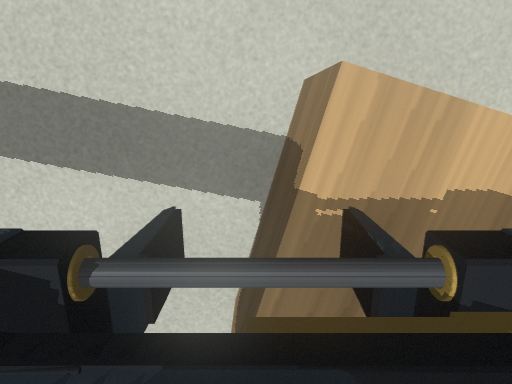

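The wrist view (still at the start pose) shows the fingers and a wooden block, with no knob. The move was refused because every row needs all six keys.

move_arm(plan=[{"x": 26.5,"y": -18.9,"z": -1.3,"rx": 0,"ry": 0,"rz": 0},{"x": 26.5,"y": -18.9,"z": -1.3,"rx": 0,"ry": 0,"rz": 0},{"x": 26.5,"y": -18.9,"z": -1.3,"rx": 0,"ry": 0,"rz": 0},{"x": 26.5,"y": -18.9,"z": -1.3,"rx": 0,"ry": 0,"rz": 0},{"x": 26.5,"y": -18.9,"z": -1.3,"rx": 0,"ry": 0,"rz": 0},{"x": 26.5,"y": -18.9,"z": -1.3,"rx": 0,"ry": 0,"rz": 0},{"x": 26.5,"y": -18.9,"z": -1.3,"rx": 0,"ry": 0,"rz": 0},{"x": 26.5,"y": -18.9,"z": -1.3,"rx": 0,"ry": 0,"rz": 0},{"x": 26.5,"y": -18.9,"z": -1.3,"rx": 0,"ry": 0,"rz": 0},{"x": 26.5,"y": -18.9,"z": -1.3,"rx": 0,"ry": 0,"rz": 0}], grip=1)

```text
time_s: 3.05
ee_pos: [363.8, -294.5, 227.2]
ee_rot: [180.0, -0.0, 16.4]
force: [1.6, -0.2, -0.6]
gripper_width: 91.2
gripper_force: 0.0
```

move_arm(plan=[{"x": 26.5,"y": -18.9,"z": -1.3,"rx": 0,"ry": 0,"rz": 0},{"x": 26.5,"y": -18.9,"z": -1.3,"rx": 0,"ry": 0,"rz": 0},{"x": 26.5,"y": -18.9,"z": -1.3,"rx": 0,"ry": 0,"rz": 0},{"x": 26.5,"y": -18.9,"z": -1.3,"rx": 0,"ry": 0,"rz": 0},{"x": 26.5,"y": -18.9,"z": -1.3,"rx": 0,"ry": 0,"rz": 0},{"x": 26.5,"y": -18.9,"z": -1.3,"rx": 0,"ry": 0,"rz": 0},{"x": 26.5,"y": -18.9,"z": -1.3,"rx": 0,"ry": 0,"rz": 0},{"x": 26.5,"y": -18.9,"z": -1.3,"rx": 0,"ry": 0,"rz": 0},{"x": 26.5,"y": -18.9,"z": -1.3,"rx": 0,"ry": 0,"rz": 0},{"x": 26.5,"y": -18.9,"z": -1.3,"rx": 0,"ry": 0,"rz": 0}])

```text
time_s: 4.05
ee_pos: [564.8, -38.4, 240.0]
ee_rot: [180.0, -0.0, 16.4]
force: [0.2, -0.7, -0.4]
gripper_width: 91.1
gripper_force: 0.0
```

Run:
```python
from h import *
f=grab_frame('wrist');cv2.imwrite('pics/w2.png',f['img'][...,::-1])
s=state();print(s['time_s'],s['ee_pos'],s['ee_rot'],s['qpos'].round(1),s['force'])
P=cloud(f,np.ones((384,512),bool))
q=P[(P[:,2]>148)&(P[:,2]<165)&(abs(P[:,0]-564)<60)&(abs(P[:,1]+38)<60)]
if len(q)>5:
    print(len(q),np.median(q,0),cv2.minEnclosingCircle(q[:,:2].astype(np.float32)))
print(togo(s,(564.5,-38,126)))
```

```text
4.1 [567.99218042 -34.65126884 239.94967262] [-179.86567289   -0.26623758   16.51556259] [-4.8 16.8 88.   0.2 75.  68.6] [ 3.94624667  2.32264975 -0.1695594 ]
738 [568.67471217 -39.27348523 156.23456313] ((567.4344482421875, -39.73154067993164), 13.061430931091309)
[ -4.8   2.5 113.9]
```

View pics/w2.png

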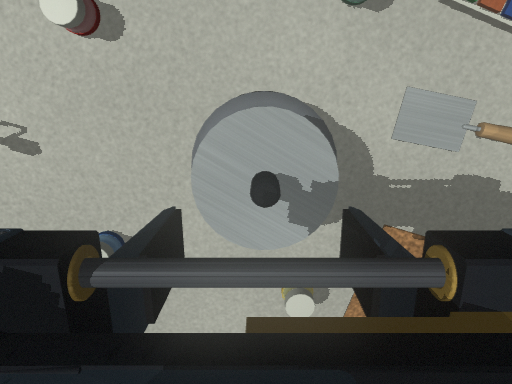

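The wrist view shows the lid with the knob at about (265,189), between the fingers. Going straight down.

move_arm(plan=[{"x": 0,"y": 0,"z": 20,"rx": 0,"ry": 0,"rz": 0},{"x": 0,"y": 0,"z": 30,"rx": 0,"ry": 0,"rz": 0},{"x": 0,"y": 0,"z": 30,"rx": 0,"ry": 0,"rz": 0},{"x": 0,"y": 0,"z": 22,"rx": 0,"ry": 0,"rz": 0},{"x": 0,"y": 0,"z": 12,"rx": 0,"ry": 0,"rz": 0},{"x": 0,"y": 0,"z": 0,"rx": 0,"ry": 0,"rz": 0},{"x": 0,"y": 0,"z": 0,"rx": 0,"ry": 0,"rz": 0}])

```text
time_s: 4.8
ee_pos: [564.8, -39.8, 126.8]
ee_rot: [180.0, -0.1, 16.4]
force: [0.8, 0.4, 0.2]
gripper_width: 91.7
gripper_force: 0.0
```

move_arm(plan=[{"x": 0,"y": 0,"z": 0,"rx": 0,"ry": 0,"rz": 0},{"x": 0,"y": 0,"z": 0,"rx": 0,"ry": 0,"rz": 0},{"x": 0,"y": 0,"z": 0,"rx": 0,"ry": 0,"rz": 0},{"x": 0,"y": 0,"z": 0,"rx": 0,"ry": 0,"rz": 0},{"x": 0,"y": 0,"z": 0,"rx": 0,"ry": 0,"rz": 0},{"x": 0,"y": 0,"z": 0,"rx": 0,"ry": 0,"rz": 0},{"x": 0,"y": 0,"z": 0,"rx": 0,"ry": 0,"rz": 0},{"x": 0,"y": 0,"z": 0,"rx": 0,"ry": 0,"rz": 0},{"x": 0,"y": 0,"z": 0,"rx": 0,"ry": 0,"rz": 0},{"x": 0,"y": 0,"z": 0,"rx": 0,"ry": 0,"rz": 0}], grip=0, squeeze=25)

```text
time_s: 5.8
ee_pos: [564.1, -39.8, 125.9]
ee_rot: [180.0, -0.0, 16.4]
force: [-0.2, -1.0, -1.3]
gripper_width: 25.2
gripper_force: 25.0
```

move_arm(plan=[{"x": 0,"y": 0,"z": -4,"rx": 0,"ry": 0,"rz": 0},{"x": 0,"y": 0,"z": -8,"rx": 0,"ry": 0,"rz": 0},{"x": 0,"y": 0,"z": -12,"rx": 0,"ry": 0,"rz": 0},{"x": 0,"y": 0,"z": -12,"rx": 0,"ry": 0,"rz": 0},{"x": 0,"y": 0,"z": -12,"rx": 0,"ry": 0,"rz": 0},{"x": 0,"y": 0,"z": -8,"rx": 0,"ry": 0,"rz": 0},{"x": 0,"y": 0,"z": -4,"rx": 0,"ry": 0,"rz": 0},{"x": 0,"y": 0,"z": 0,"rx": 0,"ry": 0,"rz": 0}])

```text
time_s: 6.6
ee_pos: [564.3, -39.6, 186.7]
ee_rot: [180.0, -0.1, 16.4]
force: [0.0, 0.3, -1.8]
gripper_width: 25.6
gripper_force: 25.0
```

move_arm(plan=[{"x": -10,"y": 11.75,"z": 0,"rx": 0,"ry": 0,"rz": 0},{"x": -22,"y": 25,"z": 0,"rx": 0,"ry": 0,"rz": 0},{"x": -22,"y": 25,"z": 0,"rx": 0,"ry": 0,"rz": 0},{"x": -22,"y": 25,"z": 0,"rx": 0,"ry": 0,"rz": 0},{"x": -22,"y": 25,"z": 0,"rx": 0,"ry": 0,"rz": 0},{"x": -22,"y": 25,"z": 0,"rx": 0,"ry": 0,"rz": 0},{"x": -22,"y": 25,"z": 0,"rx": 0,"ry": 0,"rz": 0},{"x": -22,"y": 25,"z": 0,"rx": 0,"ry": 0,"rz": 0},{"x": -15,"y": 19,"z": 0,"rx": 0,"ry": 0,"rz": 0},{"x": -10,"y": 11.75,"z": 0,"rx": 0,"ry": 0,"rz": 0}])

```text
time_s: 7.6
ee_pos: [442.1, -303.5, 185.3]
ee_rot: [-180.0, 0.1, 16.3]
force: [0.4, 0.4, -2.0]
gripper_width: 25.0
gripper_force: 25.0
```

move_arm(plan=[{"x": 0,"y": 0,"z": 10,"rx": 0,"ry": 0,"rz": 0},{"x": 0,"y": 0,"z": 22,"rx": 0,"ry": 0,"rz": 0},{"x": 0,"y": 0,"z": 26,"rx": 0,"ry": 0,"rz": 0},{"x": 0,"y": 0,"z": 26,"rx": 0,"ry": 0,"rz": 0},{"x": 0,"y": 0,"z": 26,"rx": 0,"ry": 0,"rz": 0},{"x": 0,"y": 0,"z": 20,"rx": 0,"ry": 0,"rz": 0},{"x": 0,"y": 0,"z": 15,"rx": 0,"ry": 0,"rz": 0},{"x": 0,"y": 0,"z": 8,"rx": 0,"ry": 0,"rz": 0},{"x": 0,"y": 0,"z": 4,"rx": 0,"ry": 0,"rz": 0},{"x": 0,"y": 0,"z": 4,"rx": 0,"ry": 0,"rz": 0}])

```text
time_s: 8.6
ee_pos: [444.4, -301.4, 24.9]
ee_rot: [180.0, -0.0, 16.4]
force: [-0.4, 0.1, -1.3]
gripper_width: 25.4
gripper_force: 25.0
```

Run:
```python
from h import *
s=state();print(s['time_s'],s['ee_pos'],s['ee_rot'],s['qpos'].round(1),s['force'],s['gripper_width'])
f=grab_frame('side');cv2.imwrite('pics/s2.png',cv2.resize(f['img'][60:300,150:470],(640,480))[...,::-1])
P=cloud(f,np.ones((384,512),bool))
# spindle top
q=P[(np.hypot(P[:,0]-564,P[:,1]+39)<55)&(P[:,2]>72)];print('spindle side',len(q))
```

```text
8.6 [ 444.41406276 -301.36836701   24.94375644] [ 1.79976194e+02 -2.38586687e-02  1.63993227e+01] [-35.4  25.9 108.9   0.   45.1  38.2] [-0.40676324  0.1130764  -1.31675104] 25.42449339955865
spindle side 90
```

View pics/s2.png

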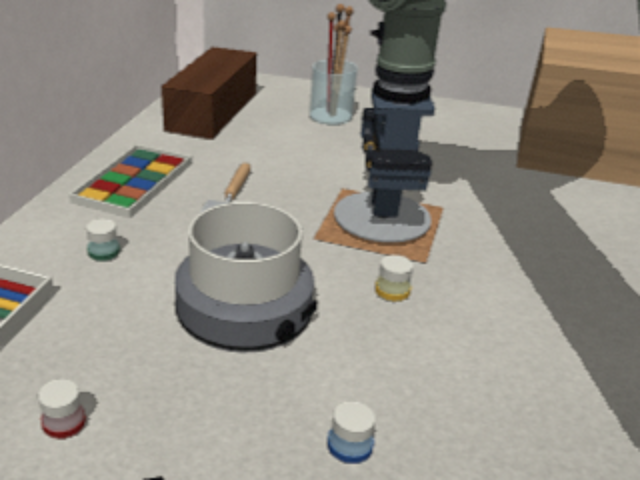

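The lid hangs just over the mat at (382,215). The pot is open, with the spindle at (245,250). Lowering and releasing.

move_arm(plan=[{"x": 0,"y": 0,"z": 2,"rx": 0,"ry": 0,"rz": 0},{"x": 0,"y": 0,"z": 2,"rx": 0,"ry": 0,"rz": 0},{"x": 0,"y": 0,"z": 1,"rx": 0,"ry": 0,"rz": 0},{"x": 0,"y": 0,"z": 0,"rx": 0,"ry": 0,"rz": 0},{"x": 0,"y": 0,"z": 0,"rx": 0,"ry": 0,"rz": 0}])

```text
time_s: 9.15
ee_pos: [444.1, -301.6, 20.1]
ee_rot: [180.0, -0.0, 16.4]
force: [0.6, -0.4, -1.7]
gripper_width: 25.2
gripper_force: 25.0
```

move_arm(plan=[{"x": 0,"y": 0,"z": 0,"rx": 0,"ry": 0,"rz": 0},{"x": 0,"y": 0,"z": 0,"rx": 0,"ry": 0,"rz": 0},{"x": 0,"y": 0,"z": 0,"rx": 0,"ry": 0,"rz": 0},{"x": 0,"y": 0,"z": 0,"rx": 0,"ry": 0,"rz": 0},{"x": 0,"y": 0,"z": 0,"rx": 0,"ry": 0,"rz": 0},{"x": 0,"y": 0,"z": 0,"rx": 0,"ry": 0,"rz": 0},{"x": 0,"y": 0,"z": 0,"rx": 0,"ry": 0,"rz": 0},{"x": 0,"y": 0,"z": 0,"rx": 0,"ry": 0,"rz": 0}], grip=1)

```text
time_s: 9.95
ee_pos: [444.0, -301.6, 19.9]
ee_rot: [180.0, 0.0, 16.4]
force: [0.3, 0.5, -0.1]
gripper_width: 86.5
gripper_force: 0.0
```

move_arm(plan=[{"x": 0,"y": 0,"z": -10,"rx": 0,"ry": 0,"rz": 0},{"x": 0,"y": 0,"z": -25,"rx": 0,"ry": 0,"rz": 0},{"x": 0,"y": 0,"z": -30,"rx": 0,"ry": 0,"rz": 0},{"x": 0,"y": 0,"z": -30,"rx": 0,"ry": 0,"rz": 0},{"x": 0,"y": 0,"z": -30,"rx": 0,"ry": 0,"rz": 0},{"x": 0,"y": 0,"z": -30,"rx": 0,"ry": 0,"rz": 0},{"x": 0,"y": 0,"z": -30,"rx": 0,"ry": 0,"rz": 0},{"x": 0,"y": 0,"z": -25,"rx": 0,"ry": 0,"rz": 0},{"x": 0,"y": 0,"z": -10,"rx": 0,"ry": 0,"rz": 0}])

```text
time_s: 10.85
ee_pos: [444.9, -302.2, 243.4]
ee_rot: [179.7, -0.2, 16.4]
force: [-0.2, 0.2, -0.8]
gripper_width: 91.0
gripper_force: 0.0
```

Run:
```python
from h import *
s=state();print(s['time_s'],s['ee_pos'],s['ee_rot'],s['qpos'].round(1),s['force'],s['gripper_width'])
F={c:grab_frame(c) for c in ('side','top')}
for c,f in F.items():
    P=cloud(f,np.ones((384,512),bool))
    for n,(x,y,z0,z1,r) in dict(lid=(444,-301,9,20,90),knob=(444,-301,35,65,60),pin=(564,-39,88,103,35),spl=(564,-39,82,103,25),rim=(564,-39,108,120,80)).items():
        q=P[(np.hypot(P[:,0]-x,P[:,1]-y)<r)&(P[:,2]>z0)&(P[:,2]<z1)]
        if len(q)>3:print(c,n,len(q),np.median(q,0).round(1),np.round(np.hstack([*cv2.minAreaRect(q[:,:2].astype(np.float32))]),1))
    for l in ('spindle','home','collar'):
        for r in landmark_of(c,l)[:2]: print(c,l,round(r['p'],2),np.round(r['point'],1),atz(f,r['point'],68 if l=='home' else 60).round(1))
f=F['top'];M,t=cam(f);p=M@np.array([564,-39,92.])+t;u=int(f['fx']*p[0]/p[2]+f['cx']);v=int(f['fy']*p[1]/p[2]+f['cy'])
a=cv2.resize(f['img'][v-20:v+20,u-20:u+20],(400,400),interpolation=3)
f=F['side'];M,t=cam(f);p=M@np.array([564,-39,92.])+t;u=int(f['fx']*p[0]/p[2]+f['cx']);v=int(f['fy']*p[1]/p[2]+f['cy'])
b=cv2.resize(f['img'][v-20:v+20,u-20:u+20],(400,400),interpolation=3)
cv2.imwrite('pics/pot.png',np.hstack([a,b])[...,::-1])
```

```text
10.85 [ 444.91798057 -302.19885984  243.39805268] [179.7396344   -0.20157493  16.37343068] [-35.4  13.8  91.8  -0.   74.1  38.2] [-0.20728676  0.24096766 -0.7815618 ] 91.04593410448632
side lid 857 [ 438.3 -287.2   11.8] [ 444.6 -297.1  137.2  138.2   88.5]
side knob 66 [ 443.5 -290.3   47.1] [ 443.5 -294.4   23.3   21.    50.1]
side pin 19 [564.5 -34.7  92.2] [562.1 -35.1  14.3  10.7  17.7]
side spl 52 [563.9 -34.7  87. ] [565.  -37.3  19.2  18.4  15.1]
side rim 396 [561.4 -27.9 112.9] [564.6 -37.6 131.5 131.3  87.9]
side spindle 0.38 [272.5 193.7] [562.  -39.2  60. ]
side home 0.61 [276.9 189.5] [554.4 -49.   68. ]
side home 0.39 [323.5 284.3] [381.3 195.7  68. ]Traceback (most recent call last):
  File "<stdin>", line 10, in <module>
ValueError: it knows: home, jar, lid, lid_mat, mixer, rotor, rotor_handle, spatula, spindle
```

move_arm(plan=[{"x": 10,"y": -11.75,"z": 0,"rx": 0,"ry": 0,"rz": 0},{"x": 22,"y": -25,"z": 0,"rx": 0,"ry": 0,"rz": 0},{"x": 22,"y": -25,"z": 0,"rx": 0,"ry": 0,"rz": 0},{"x": 22,"y": -25,"z": 0,"rx": 0,"ry": 0,"rz": 0},{"x": 22,"y": -25,"z": 0,"rx": 0,"ry": 0,"rz": 0},{"x": 22,"y": -25,"z": 0,"rx": 0,"ry": 0,"rz": 0},{"x": 22,"y": -25,"z": 0,"rx": 0,"ry": 0,"rz": 0},{"x": 22,"y": -25,"z": 0,"rx": 0,"ry": 0,"rz": 0},{"x": 15,"y": -19,"z": 0,"rx": 0,"ry": 0,"rz": 0},{"x": 10,"y": -11.75,"z": 0,"rx": 0,"ry": 0,"rz": 0}])

```text
time_s: 12.05
ee_pos: [563.9, -36.8, 238.5]
ee_rot: [-179.9, 0.1, 16.5]
force: [-0.3, -0.6, -0.3]
gripper_width: 91.4
gripper_force: 0.0
```

move_arm(plan=[{"x": -10,"y": 0,"z": 10,"rx": 0,"ry": 0,"rz": 0},{"x": -20,"y": 0,"z": 10,"rx": 0,"ry": 0,"rz": 0},{"x": 0,"y": 0,"z": 0,"rx": 0,"ry": 0,"rz": 0},{"x": 0,"y": 0,"z": 0,"rx": 0,"ry": 0,"rz": 0},{"x": 0,"y": 0,"z": 0,"rx": 0,"ry": 0,"rz": 0}])

```text
time_s: 12.55
ee_pos: [536.2, -48.0, 220.3]
ee_rot: [180.0, -0.1, 16.4]
force: [-0.4, 0.5, 0.6]
gripper_width: 91.3
gripper_force: 0.0
```

Run:
```python
from h import *
s=state();print(s['time_s'],s['ee_pos'],s['ee_rot'],s['qpos'].round(1))
F={c:grab_frame(c) for c in ('wrist','side')}
f=F['wrist'];print('cam',ray(f,(256,192)))
P=cloud(f,np.ones((384,512),bool))
for n,(x,y,z0,z1,r) in dict(pin=(564,-39,89,103,30),spl=(564,-39,81,90,20),collar=(564,-39,70,78,30),rim=(564,-39,110,120,80)).items():
        q=P[(np.hypot(P[:,0]-x,P[:,1]-y)<r)&(P[:,2]>z0)&(P[:,2]<z1)]
        if len(q)>3:print(n,len(q),np.median(q,0).round(1),np.round(np.hstack([*cv2.minAreaRect(q[:,:2].astype(np.float32))]),1),cv2.minEnclosingCircle(q[:,:2].astype(np.float32)))
for l in ('spindle','home'):
        for c in F:
            for r in landmark_of(c,l)[:2]: print(c,l,round(r['p'],2),np.round(r['point'],1),atz(F[c],r['point'],68 if l=='home' else 60).round(1))
M,t=cam(f);p=M@np.array([564,-39,90.])+t;u=int(f['fx']*p[0]/p[2]+f['cx']);v=int(f['fy']*p[1]/p[2]+f['cy']);print(u,v)
np.savez('w3.npz',img=f['img'],**{k:f[k] for k in('z_map','fx','fy','cx','cy','rvec','tvec')})
a=cv2.resize(f['img'][max(v-50,0):v+50,u-65:u+65],(780,600),interpolation=cv2.INTER_CUBIC)
cv2.imwrite('pics/pot.png',a[...,::-1])
```

```text
12.55 [536.17387959 -48.01085663 220.28300683] [ 1.79974749e+02 -7.30198703e-02  1.63613126e+01] [-6.3 14.7 93.8  0.  71.4 67.3]
cam (array([608.8391124 , -26.06260527, 390.92890073]), array([-0.26831911, -0.06014869, -0.96167556]))
pin 93 [567.7 -39.4  94.6] [567.6 -40.5  10.7  14.4  21. ] ((567.553955078125, -40.456851959228516), 8.967180252075195)
spl 219 [569.9 -38.4  87.1] [567.3 -40.   20.7  21.3  20.6] ((567.5339965820312, -39.7104606628418), 12.228565216064453)
collar 914 [568.4 -39.5  73.6] [567.6 -39.6  42.1  42.3  16. ] ((567.1199951171875, -39.68202590942383), 21.892091751098633)
rim 2432 [571.6 -38.8 114.4] [567.4 -39.5 130.7 130.9  61.8] ((567.3592529296875, -39.55192184448242), 65.83731079101562)
wrist spindle 0.82 [261.2 144. ] [567.7 -37.6  60. ]
side spindle 0.58 [271.  195.4] [562.9 -31.3  60. ]
wrist home 0.87 [265.9 144.3] [569.8 -41.9  68. ]
wrist home 0.56 [262.1 140.1] [572.7 -37.   68. ]
side home 0.88 [274.9 189. ] [559.6 -49.2  68. ]
261 152
```

View pics/pot.png

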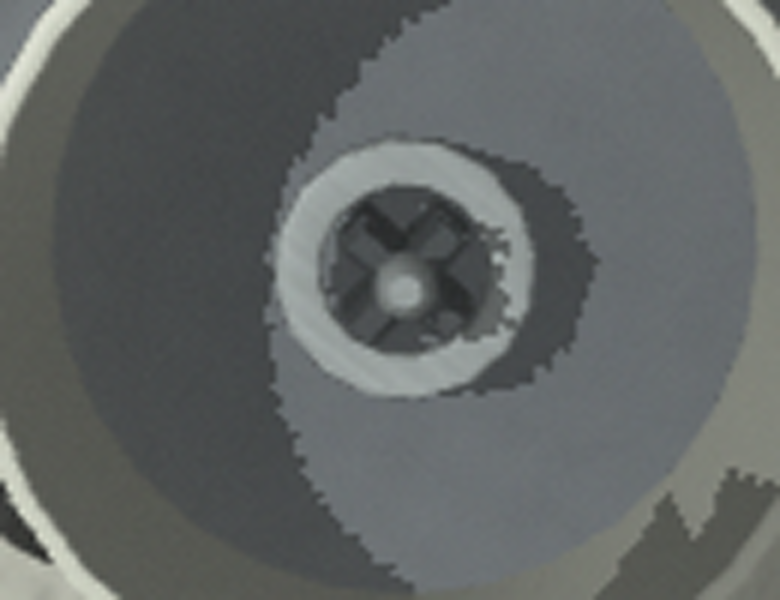

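The pot crop shows the spindle cross as an X centred near (404,285), with arms at about 45° in the image. The collar ring is around it.

move_arm(plan=[{"x": 4,"y": -20,"z": 0,"rx": 0,"ry": 0,"rz": 0},{"x": 7.3,"y": -42,"z": 0,"rx": 0,"ry": 0,"rz": 0},{"x": 7.5,"y": -43,"z": 0,"rx": 0,"ry": 0,"rz": 0},{"x": 7.5,"y": -43,"z": 0,"rx": 0,"ry": 0,"rz": 0},{"x": 7.5,"y": -43,"z": 0,"rx": 0,"ry": 0,"rz": 0},{"x": 7.5,"y": -43,"z": 0,"rx": 0,"ry": 0,"rz": 0},{"x": 7.5,"y": -43,"z": 0,"rx": 0,"ry": 0,"rz": 0},{"x": 7.5,"y": -43,"z": 0,"rx": 0,"ry": 0,"rz": 0},{"x": 7.5,"y": -43,"z": 0,"rx": 0,"ry": 0,"rz": 0},{"x": 4,"y": -21,"z": 0,"rx": 0,"ry": 0,"rz": 0}])

```text
time_s: 13.85
ee_pos: [491.4, 343.0, 219.8]
ee_rot: [-179.9, -0.0, 16.5]
force: [0.2, 0.0, 1.1]
gripper_width: 91.3
gripper_force: 0.0
```

move_arm(plan=[{"x": 0,"y": 0,"z": 0,"rx": 0,"ry": 0,"rz": -0.105},{"x": 0,"y": 0,"z": 0,"rx": 0,"ry": 0,"rz": -0.105},{"x": 0,"y": 0,"z": 0,"rx": 0,"ry": 0,"rz": -0.105},{"x": 0,"y": 0,"z": 0,"rx": 0,"ry": 0,"rz": 0},{"x": 0,"y": 0,"z": 0,"rx": 0,"ry": 0,"rz": 0}])

```text
time_s: 14.35
ee_pos: [492.1, 339.5, 219.9]
ee_rot: [180.0, -0.0, 34.3]
force: [0.2, 0.6, 0.5]
gripper_width: 91.2
gripper_force: 0.0
```

Run:
```python
from h import *
s=state();print(s['time_s'],s['ee_pos'],s['ee_rot'],s['qpos'].round(1))
f=grab_frame('wrist')
P=cloud(f,np.ones((384,512),bool))
q=P[(np.hypot(P[:,0]-493,P[:,1]-339)<30)&(P[:,2]>125)&(P[:,2]<150)]
if len(q)>3:print('handle',len(q),np.median(q,0).round(1),np.round(np.hstack([*cv2.minAreaRect(q[:,:2].astype(np.float32))]),1))
for r in landmark_of('wrist','rotor_handle')[:2]: print(r['p'],r['point'],atz(f,r['point'],116))
print('togo',togo(s,(493.2,339.5,97)))
# spindle angle fit
w=dict(np.load('w3.npz'));P=cloud(w,np.ones((384,512),bool))
q=P[(np.hypot(P[:,0]-567.4,P[:,1]+39.6)<17)&(P[:,2]>78)][:,:2]
b=[]
for a in np.arange(0,90,1):
  for cx in np.arange(565,570.1,.5):
    for cy in np.arange(-42,-37,.5):
      d=abs((q-[cx,cy])@R.from_euler('z',a,degrees=True).as_matrix()[:2,:2])
      hi,lo=d.max(1),d.min(1)
      b.append((np.mean((lo<3.5)&(hi<12)),a,cx,cy))
b.sort(reverse=True);print(len(q),np.array(b[:12]).round(3), np.mean(np.array(b[:30]),0))
```

```text
14.35 [492.13010237 339.52661174 219.91163941] [ 1.79994997e+02 -3.10831572e-03  3.42950301e+01] [33.5 20.2 86.  -0.  73.8 89.2]
handle 402 [498.  340.2 137.4] [496.4 339.7  16.3  15.9  33.5]
0.65 [265.2, 186.8] [495.8221958  338.45008558 116.        ]
togo [  0.9   0.6 122.9]
13658 [[  0.626  15.    565.    -42.   ]
 [  0.624  16.    565.    -42.   ]
 [  0.622  14.    565.    -42.   ]
 [  0.621  17.    565.    -42.   ]
 [  0.617  13.    565.    -42.   ]
 [  0.616  18.    565.    -42.   ]
 [  0.613  16.    565.    -41.5  ]
 [  0.612  15.    565.    -41.5  ]
 [  0.61   19.    565.    -42.   ]
 [  0.61   17.    565.    -41.5  ]
 [  0.609  14.    565.    -41.5  ]
 [  0.608  12.    565.    -42.   ]] [  0.60147899  15.63333333 565.         -41.55      ]
```

move_arm(plan=[{"x": 1,"y": 0.3,"z": 18,"rx": 0,"ry": 0,"rz": 0},{"x": 0,"y": 0,"z": 25,"rx": 0,"ry": 0,"rz": 0},{"x": 0,"y": 0,"z": 25,"rx": 0,"ry": 0,"rz": 0},{"x": 0,"y": 0,"z": 25,"rx": 0,"ry": 0,"rz": 0},{"x": 0,"y": 0,"z": 20,"rx": 0,"ry": 0,"rz": 0},{"x": 0,"y": 0,"z": 10,"rx": 0,"ry": 0,"rz": 0},{"x": 0,"y": 0,"z": 0,"rx": 0,"ry": 0,"rz": 0},{"x": 0,"y": 0,"z": 0,"rx": 0,"ry": 0,"rz": 0}])

```text
time_s: 15.25
ee_pos: [493.6, 340.1, 97.7]
ee_rot: [180.0, -0.1, 34.4]
force: [0.5, 0.4, 0.2]
gripper_width: 91.0
gripper_force: 0.0
```

move_arm(plan=[{"x": 0,"y": 0,"z": 0,"rx": 0,"ry": 0,"rz": 0},{"x": 0,"y": 0,"z": 0,"rx": 0,"ry": 0,"rz": 0},{"x": 0,"y": 0,"z": 0,"rx": 0,"ry": 0,"rz": 0},{"x": 0,"y": 0,"z": 0,"rx": 0,"ry": 0,"rz": 0},{"x": 0,"y": 0,"z": 0,"rx": 0,"ry": 0,"rz": 0},{"x": 0,"y": 0,"z": 0,"rx": 0,"ry": 0,"rz": 0},{"x": 0,"y": 0,"z": 0,"rx": 0,"ry": 0,"rz": 0},{"x": 0,"y": 0,"z": 0,"rx": 0,"ry": 0,"rz": 0},{"x": 0,"y": 0,"z": 0,"rx": 0,"ry": 0,"rz": 0},{"x": 0,"y": 0,"z": 0,"rx": 0,"ry": 0,"rz": 0}], grip=0, squeeze=40)

```text
time_s: 16.25
ee_pos: [493.1, 339.7, 96.8]
ee_rot: [180.0, 0.0, 34.4]
force: [-2.0, 1.2, -1.7]
gripper_width: 15.6
gripper_force: 40.0
```

Run:
```python
from h import *
s=state();print(s['time_s'],s['ee_pos'],s['ee_rot'],s['qpos'].round(1))
w=dict(np.load('w3.npz'));P=cloud(w,np.ones((384,512),bool))
q=P[(np.hypot(P[:,0]-567.4,P[:,1]+39.6)<16)&(P[:,2]>81.5)&(P[:,2]<98)][:,:2]
b=[]
for a in np.arange(0,90,1):
  for cx in np.arange(565,570.1,.5):
    for cy in np.arange(-42,-37,.5):
      d=abs((q-[cx,cy])@R.from_euler('z',a,degrees=True).as_matrix()[:2,:2])
      hi,lo=d.max(1),d.min(1)
      b.append((np.mean((lo<3.)&(hi<12)),a,cx,cy))
b.sort(reverse=True);print(len(q),np.array(b[:8]).round(3), np.mean(np.array(b[:30]),0))
F={c:grab_frame(c) for c in ('side','top')}
for c,f in F.items():
    P=cloud(f,np.ones((384,512),bool))
    for n,(x,y,z0,z1,r) in dict(rim=(565,-39,110,120,80),hub=(493,340,10,36,27)).items():
        q=P[(np.hypot(P[:,0]-x,P[:,1]-y)<r)&(P[:,2]>z0)&(P[:,2]<z1)]
        if len(q)>3:print(c,n,len(q),np.median(q,0).round(1),np.round(np.hstack([*cv2.minAreaRect(q[:,:2].astype(np.float32))]),1))
```

```text
16.25 [493.05439972 339.74928868  96.83457734] [1.79994739e+02 7.98002962e-03 3.44193239e+01] [33.5 25.8 96.  -0.  58.3 89.1]
304 [[  0.921  64.    567.5   -39.5  ]
 [  0.914  62.    567.5   -39.   ]
 [  0.911  66.    567.5   -39.5  ]
 [  0.911  65.    567.5   -39.5  ]
 [  0.911  62.    567.5   -39.5  ]
 [  0.911  61.    567.5   -39.   ]
 [  0.908  63.    567.5   -39.   ]
 [  0.908  63.    567.5   -39.5  ]] [  0.8995614   63.8        567.8        -39.36666667]
side rim 275 [552.4 -43.7 113.3] [558.5 -39.7 118.  131.6  23.3]
side hub 436 [487.7 349.3  32.4] [488.6 347.   34.   35.   34.3]
top rim 258 [566.1 -41.  114.3] [565.3 -39.2 130.4 129.3  45.9]
top hub 69 [486.  327.9  31.3] [492.1 328.2  21.9  39.5  80.7]
```

move_arm(plan=[{"x": 0,"y": 0,"z": -6,"rx": 0,"ry": 0,"rz": 0},{"x": 0,"y": 0,"z": -12,"rx": 0,"ry": 0,"rz": 0},{"x": 0,"y": 0,"z": -20,"rx": 0,"ry": 0,"rz": 0},{"x": 0,"y": 0,"z": -24,"rx": 0,"ry": 0,"rz": 0},{"x": 0,"y": 0,"z": -24,"rx": 0,"ry": 0,"rz": 0},{"x": 0,"y": 0,"z": -24,"rx": 0,"ry": 0,"rz": 0},{"x": 0,"y": 0,"z": -20,"rx": 0,"ry": 0,"rz": 0},{"x": 0,"y": 0,"z": -12,"rx": 0,"ry": 0,"rz": 0},{"x": 0,"y": 0,"z": -8,"rx": 0,"ry": 0,"rz": 0}])

```text
time_s: 17.25
ee_pos: [493.2, 339.9, 248.5]
ee_rot: [180.0, -0.1, 34.4]
force: [0.6, 0.3, -1.5]
gripper_width: 15.9
gripper_force: 40.0
```

move_arm(plan=[{"x": -6,"y": 14,"z": 0,"rx": 0,"ry": 0,"rz": 0},{"x": -14,"y": 32,"z": 0,"rx": 0,"ry": 0,"rz": 0},{"x": -19,"y": 43.5,"z": 0,"rx": 0,"ry": 0,"rz": 0},{"x": -19,"y": 43.5,"z": 0,"rx": 0,"ry": 0,"rz": 0},{"x": -19,"y": 43.5,"z": 0,"rx": 0,"ry": 0,"rz": 0},{"x": -19,"y": 43.5,"z": 0,"rx": 0,"ry": 0,"rz": 0},{"x": -19,"y": 43.5,"z": 0,"rx": 0,"ry": 0,"rz": 0},{"x": -19,"y": 43.5,"z": 0,"rx": 0,"ry": 0,"rz": 0},{"x": -14,"y": 32,"z": 0,"rx": 0,"ry": 0,"rz": 0},{"x": -6.6,"y": 14.5,"z": 0,"rx": 0,"ry": 0,"rz": 0}])

```text
time_s: 18.25
ee_pos: [564.6, -43.1, 245.6]
ee_rot: [-180.0, 0.2, 34.2]
force: [0.5, 0.9, -1.7]
gripper_width: 15.9
gripper_force: 40.0
```

move_arm(plan=[{"x": 0,"y": 0,"z": 0,"rx": 0,"ry": 0,"rz": -0.129},{"x": 0,"y": 0,"z": 0,"rx": 0,"ry": 0,"rz": -0.129},{"x": 0,"y": 0,"z": 0,"rx": 0,"ry": 0,"rz": -0.129},{"x": 0,"y": 0,"z": 0,"rx": 0,"ry": 0,"rz": -0.129},{"x": 0,"y": 0,"z": 0,"rx": 0,"ry": 0,"rz": 0},{"x": 0,"y": 0,"z": 0,"rx": 0,"ry": 0,"rz": 0},{"x": 0,"y": 0,"z": 0,"rx": 0,"ry": 0,"rz": 0}])

```text
time_s: 18.95
ee_pos: [565.1, -39.0, 246.6]
ee_rot: [-180.0, 0.0, 63.9]
force: [0.3, -0.8, -2.2]
gripper_width: 15.7
gripper_force: 40.0
```

Run:
```python
from h import *
s=state();print(s['time_s'],s['ee_pos'],s['ee_rot'],s['qpos'].round(1),s['force'],s['torque'],s['gripper_width'])
F={c:grab_frame(c) for c in ('side','top','wrist')}
for c,f in F.items():
    P=cloud(f,np.ones((384,512),bool))
    for n,(x,y,z0,z1,r) in dict(rim=(565,-39,110,118,80),hub=(565,-39,140,190,26),stem=(565,-39,190,242,9)).items():
        q=P[(np.hypot(P[:,0]-x,P[:,1]-y)<r)&(P[:,2]>z0)&(P[:,2]<z1)]
        if len(q)>3:print(c,n,len(q),np.median(q,0).round(1),'z',np.percentile(q[:,2],[1,99]).round(1),np.round(np.hstack([*cv2.minAreaRect(q[:,:2].astype(np.float32))]),1))
    for l in ('rotor','rotor_handle'):
        for r in landmark_of(c,l)[:1]: print(c,l,round(r['p'],2),np.round(r['point'],1))
a=[cv2.resize(F[c]['img'][v-50:v+50,u-65:u+65],(390,300),interpolation=3) for c,u,v in (('side',272,160),('top',278,195))]
b=np.pad(cv2.resize(F['wrist']['img'],(400,300)),((0,0),(0,380),(0,0)))
cv2.imwrite('pics/r.png',np.vstack([np.hstack(a),b])[...,::-1])
```

```text
18.95 [565.08032326 -39.04322205 246.63228161] [-1.79963032e+02  1.37587560e-02  6.38991986e+01] [-5.1 16.5 87.5  0.  76.  21. ] [ 0.28582359 -0.79638665 -2.21996277] [-0.02614609 -0.08954247 -0.056472  ] 15.67689816253659
side rim 269 [550.5  -6.9 113.5] z [110.1 115.7] [563.4 -33.7 131.  123.9  13.2]
side hub 361 [559.5 -25.8 172.9] z [149.8 189. ] [562.9 -34.7  35.2  40.2  68.1]
side stem 87 [563.  -33.  214.1] z [191.5 238. ] [566.3 -34.2   7.   15.6  76.4]
side rotor 0.88 [270.3 159.1]
side rotor_handle 0.73 [274.1 115.3]
top rim 71 [549.2 -97.1 114.7] z [110.7 117.8] [537.2 -59.9  62.4 129.4  38.5]
top rotor_handle 0.2 [368.9 240.2]
wrist rim 1242 [588.5  -8.1 114.4] z [110.3 116.2] [571.1 -32.7 114.5 130.4  62.5]
wrist hub 1724 [570.7 -29.5 182.6] z [152.8 186.9] [567.1 -35.2  30.1  51.5  63.9]
wrist stem 353 [568.6 -33.1 219.6] z [191.1 237.7] [567.1 -34.5   5.4  16.   68.1]
wrist rotor 0.88 [265.1 190. ]
wrist rotor_handle 0.8 [264.8 253.2]
```

View pics/r.png

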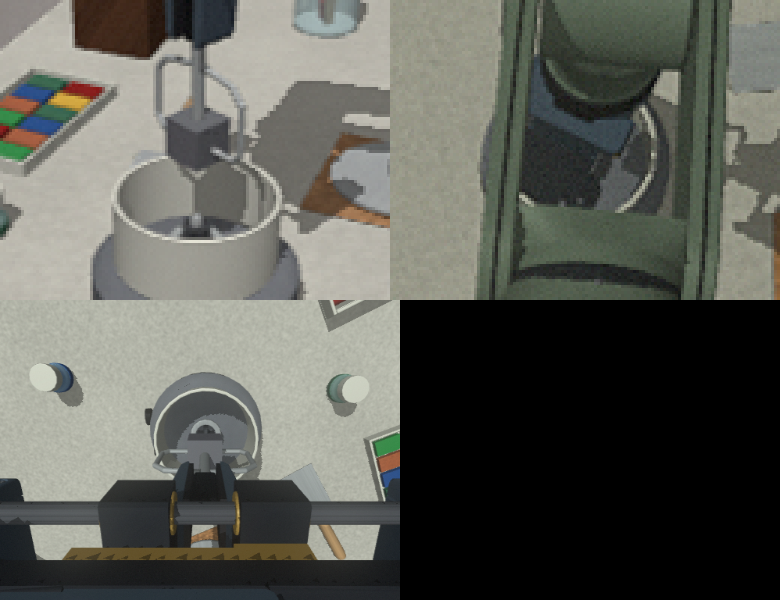

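Side view: the hub at (197,140) hangs squarely over the pin at (197,218). The wrist view confirms the rotor is above the pot. Descending.

move_arm(plan=[{"x": 0.4,"y": -0.6,"z": 6,"rx": 0,"ry": 0,"rz": 0},{"x": 0,"y": 0,"z": 12,"rx": 0,"ry": 0,"rz": 0},{"x": 0,"y": 0,"z": 12,"rx": 0,"ry": 0,"rz": 0},{"x": 0,"y": 0,"z": 8,"rx": 0,"ry": 0,"rz": 0},{"x": 0,"y": 0,"z": 6,"rx": 0,"ry": 0,"rz": 0},{"x": 0,"y": 0,"z": 4,"rx": 0,"ry": 0,"rz": 0},{"x": 0,"y": 0,"z": 0,"rx": 0,"ry": 0,"rz": 0},{"x": 0,"y": 0,"z": 0,"rx": 0,"ry": 0,"rz": 0}])

```text
time_s: 20.2
ee_pos: [565.2, -38.6, 199.2]
ee_rot: [180.0, -0.0, 64.0]
force: [-0.3, -0.1, -2.0]
gripper_width: 15.8
gripper_force: 40.0
```

move_arm(plan=[{"x": 0,"y": 0,"z": 1.5,"rx": 0,"ry": 0,"rz": 0},{"x": 0,"y": 0,"z": 1.5,"rx": 0,"ry": 0,"rz": 0},{"x": 0,"y": 0,"z": 1.5,"rx": 0,"ry": 0,"rz": 0},{"x": 0,"y": 0,"z": 1.5,"rx": 0,"ry": 0,"rz": 0},{"x": 0,"y": 0,"z": 1,"rx": 0,"ry": 0,"rz": 0},{"x": 0,"y": 0,"z": 0,"rx": 0,"ry": 0,"rz": 0},{"x": 0,"y": 0,"z": 0,"rx": 0,"ry": 0,"rz": 0}])

```text
time_s: 20.9
ee_pos: [565.0, -38.6, 191.9]
ee_rot: [180.0, 0.0, 64.0]
force: [0.1, 0.3, -1.1]
gripper_width: 15.7
gripper_force: 40.0
```

move_arm(plan=[{"x": 0,"y": 0,"z": 1.5,"rx": 0,"ry": 0,"rz": 0},{"x": 0,"y": 0,"z": 1.5,"rx": 0,"ry": 0,"rz": 0},{"x": 0,"y": 0,"z": 1.5,"rx": 0,"ry": 0,"rz": 0},{"x": 0,"y": 0,"z": 0,"rx": 0,"ry": 0,"rz": 0},{"x": 0,"y": 0,"z": 0,"rx": 0,"ry": 0,"rz": 0}])

```text
time_s: 21.4
ee_pos: [565.3, -38.9, 187.4]
ee_rot: [179.9, 0.0, 64.0]
force: [0.7, -2.0, -1.5]
gripper_width: 16.0
gripper_force: 40.0
```

move_arm(plan=[{"x": 0,"y": 0,"z": 1.5,"rx": 0,"ry": 0,"rz": 0},{"x": 0,"y": 0,"z": 1.5,"rx": 0,"ry": 0,"rz": 0},{"x": 0,"y": 0,"z": 1.5,"rx": 0,"ry": 0,"rz": 0},{"x": 0,"y": 0,"z": 0,"rx": 0,"ry": 0,"rz": 0},{"x": 0,"y": 0,"z": 0,"rx": 0,"ry": 0,"rz": 0}])

```text
time_s: 21.9
ee_pos: [565.4, -38.9, 182.9]
ee_rot: [179.9, 0.0, 64.0]
force: [2.7, -2.7, -1.2]
gripper_width: 15.6
gripper_force: 40.0
```

move_arm(plan=[{"x": -0.3,"y": 0.7,"z": 1,"rx": 0,"ry": 0,"rz": 0},{"x": 0,"y": 0,"z": 1,"rx": 0,"ry": 0,"rz": 0},{"x": 0,"y": 0,"z": 1,"rx": 0,"ry": 0,"rz": 0},{"x": 0,"y": 0,"z": 1,"rx": 0,"ry": 0,"rz": 0},{"x": 0,"y": 0,"z": 0,"rx": 0,"ry": 0,"rz": 0},{"x": 0,"y": 0,"z": 0,"rx": 0,"ry": 0,"rz": 0}])

```text
time_s: 22.5
ee_pos: [565.4, -39.4, 178.9]
ee_rot: [180.0, 0.0, 64.0]
force: [1.2, -4.1, 0.6]
gripper_width: 15.8
gripper_force: 40.0
```

move_arm(plan=[{"x": 0,"y": 0,"z": 1.5,"rx": 0,"ry": 0,"rz": 0},{"x": 0,"y": 0,"z": 1.5,"rx": 0,"ry": 0,"rz": 0},{"x": 0,"y": 0,"z": 1.5,"rx": 0,"ry": 0,"rz": 0},{"x": 0,"y": 0,"z": 1.5,"rx": 0,"ry": 0,"rz": 0},{"x": 0,"y": 0,"z": 0,"rx": 0,"ry": 0,"rz": 0},{"x": 0,"y": 0,"z": 0,"rx": 0,"ry": 0,"rz": 0}])

```text
time_s: 23.1
ee_pos: [565.5, -39.4, 172.7]
ee_rot: [180.0, 0.0, 64.0]
force: [-0.3, -5.3, -0.2]
gripper_width: 15.6
gripper_force: 40.0
```

move_arm(plan=[{"x": -0.5,"y": 0.3,"z": 1.5,"rx": 0,"ry": 0,"rz": 0},{"x": 0,"y": 0,"z": 1.5,"rx": 0,"ry": 0,"rz": 0},{"x": 0,"y": 0,"z": 1.5,"rx": 0,"ry": 0,"rz": 0},{"x": 0,"y": 0,"z": 1.5,"rx": 0,"ry": 0,"rz": 0},{"x": 0,"y": 0,"z": 0,"rx": 0,"ry": 0,"rz": 0},{"x": 0,"y": 0,"z": 0,"rx": 0,"ry": 0,"rz": 0}])

```text
time_s: 23.7
ee_pos: [565.5, -39.6, 167.7]
ee_rot: [180.0, -0.0, 64.0]
force: [-0.8, -4.2, 6.5]
gripper_width: 16.0
gripper_force: 40.0
```

move_arm(plan=[{"x": 0,"y": 0,"z": 1,"rx": 0,"ry": 0,"rz": 0},{"x": 0,"y": 0,"z": 1,"rx": 0,"ry": 0,"rz": 0},{"x": 0,"y": 0,"z": 0.5,"rx": 0,"ry": 0,"rz": 0},{"x": 0,"y": 0,"z": 0,"rx": 0,"ry": 0,"rz": 0},{"x": 0,"y": 0,"z": 0,"rx": 0,"ry": 0,"rz": 0}])

```text
time_s: 24.2
ee_pos: [565.5, -39.6, 165.9]
ee_rot: [180.0, -0.0, 64.0]
force: [-1.7, -3.8, 8.9]
gripper_width: 15.8
gripper_force: 40.0
```

move_arm(plan=[{"x": -0.2,"y": 0.1,"z": 1,"rx": 0,"ry": 0,"rz": 0},{"x": 0,"y": 0,"z": 1,"rx": 0,"ry": 0,"rz": 0},{"x": 0,"y": 0,"z": 0,"rx": 0,"ry": 0,"rz": 0},{"x": 0,"y": 0,"z": 0,"rx": 0,"ry": 0,"rz": 0},{"x": 0,"y": 0,"z": 0,"rx": 0,"ry": 0,"rz": 0}])

```text
time_s: 24.7
ee_pos: [565.5, -39.7, 164.4]
ee_rot: [180.0, -0.1, 64.0]
force: [-2.9, -3.5, 11.9]
gripper_width: 15.7
gripper_force: 40.0
```

Run:
```python
from h import *
s=state();print(s['time_s'],s['ee_pos'],s['ee_rot'],s['force'],s['torque'],s['gripper_width'])
f=grab_frame('side');P=cloud(f,np.ones((384,512),bool))
q=P[(np.hypot(P[:,0]-565,P[:,1]+39)<24)&(P[:,2]>80)&(P[:,2]<150)];print('z hist',np.histogram(q[:,2],bins=range(80,150,5)))
cv2.imwrite('pics/end.png',cv2.resize(f['img'][70:300,150:470],(640,460))[...,::-1])
```

```text
24.7 [565.51502357 -39.69284115 164.4025779 ] [ 1.79951619e+02 -5.11676623e-02  6.39803127e+01] [-2.88154843 -3.52575723 11.93040322] [-0.89566816  0.62985695  0.10113197] 15.740944813427252
z hist (array([18, 32, 34, 59, 72,  9,  6,  7,  7,  8,  8,  7, 34]), array([ 80,  85,  90,  95, 100, 105, 110, 115, 120, 125, 130, 135, 140,
       145]))
```

View pics/end.png

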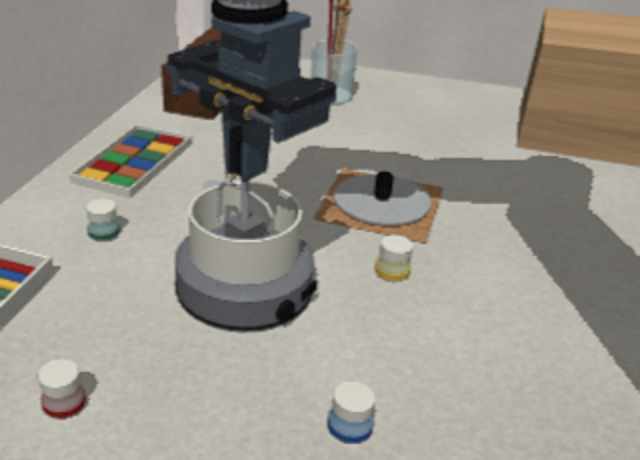

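The rotor sits in the pot with the hub at (243,228), and the lid is flat on the mat at (382,200). One more small press should confirm the hard stop.

move_arm(plan=[{"x": 0,"y": 0,"z": 0.7,"rx": 0,"ry": 0,"rz": 0},{"x": 0,"y": 0,"z": 0.7,"rx": 0,"ry": 0,"rz": 0},{"x": 0,"y": 0,"z": 0,"rx": 0,"ry": 0,"rz": 0},{"x": 0,"y": 0,"z": 0,"rx": 0,"ry": 0,"rz": 0},{"x": 0,"y": 0,"z": 0,"rx": 0,"ry": 0,"rz": 0},{"x": 0,"y": 0,"z": 0,"rx": 0,"ry": 0,"rz": 0}])

```text
time_s: 25.35
ee_pos: [565.5, -39.7, 164.2]
ee_rot: [179.9, -0.1, 64.0]
force: [-4.6, -3.8, 17.3]
gripper_width: 15.9
gripper_force: 40.0
```

The 1.4 mm command only moved the tool 0.2 mm and the force rose to 17 N, so the rotor is on the hard stop. Handing in.

```bash
python3 -c "
from workcell import *
print(job_done())"
```

```text
the job is handed in; nothing more can be done
None
```

The lid is flat and released on the cork mat, and the rotor is meshed and held down on its hard stop at about 17 N with the gripper still on the handle; I handed the job in at about 25 s of the 67 s limit, and it returned no verdict.

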